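# Fit the mill's spacer bushing, then hold the grind dial at the third click

## Task

The flour mill on the counter is open for service: of the two steel bushings, slide the one that fits over the mill's spindle all the way down onto it and let go of it; the other one stays on the counter. Then turn the mill's sprung grind dial clockwise from its home stop to the third click, never on towards the fourth, and finish while still gripping the dial and holding it there, because it springs back when let go. Leave everything else on the counter where it is.

Things in the scene. Friction and masses are not known exactly. Their poses are not given: they have to be found in the camera images.
- bushing_wide_center (a point): centre (half-way up, 20 mm above its underside) of the steel bushing that fits the spindle: a plain upright tube, outside diameter 50 mm, bore 32 mm, 40 mm tall, about 0.25 kg; its z is the tube's axis. It starts standing on the counter
- bushing_narrow_center (a point): centre (20 mm above its underside) of the other steel bushing: outside the same (50 mm diameter, 40 mm tall), but its bore is only 17 mm, so it does not go onto the spindle. Seen from above its hole is clearly smaller. It starts standing on the counter
- mill: the opened flour mill, fixed to the counter: a low beech box 170 x 290 mm (its x, y) and 70 mm high with a flat steel deck on top; origin at the centre of its underside. In its own frame the spindle stands at y = -80 mm and the dial at y = +80 mm, both at x = 0
- spindle_seat (a point): on the spindle's axis, at the top of the 46 mm wide collar on which the bushing comes to rest (4 mm above the deck, 74 mm above the counter). The spindle is a fixed upright steel pin 28 mm in diameter that stands 46 mm above this point, with a chamfered tip; a fully seated bushing has its centre 20 mm above this point
- spindle_tip (a point): centre of the spindle's top end, 46 mm above the seat
- dial_grip (a point): on the dial's vertical axis at the height to grip, 34 mm above the mill's deck. The dial is a black knob: a round flange 56 mm wide up to 12 mm above the deck, and on it an upright grip bar 50 mm long, 14 mm thick, its top 51 mm above the deck. This point turns with the dial; its x axis runs along the bar, its y axis across the bar's thickness; the white pointer mark is on the -x end of the bar
- dial (a joint): angle of the dial, rad: 0 at its home stop (where it starts), growing clockwise seen from above. It clicks every 0.4 rad (third click at 1.2, hard stop at 2.0; a black tick on the deck stands at each click from 0 to 5). A spring drives it back to home whenever it is let go, through all the clicks; turning it takes 0.02 to 0.28 N m, rising and falling once in each click
- honey_jar_mid (a point): amber glass jar of honey with steel lid, 76 mm wide, 100 mm tall, loose, a bystander; the point is on its origin's vertical, about half-way up
- beaker_mid (a point): clear measuring jug with handle, 100 mm wide, 130 mm tall, loose, a bystander; the point is on its origin's vertical, about half-way up
- jar_lid_mid (a point): steel jar lid lying flat, 76 mm wide, 14 mm high, loose, a bystander; the point is on its origin's vertical, about half-way up
- brush_mid (a point): cleaning brush lying flat, loose, a bystander; the point is on its origin's vertical, about half-way up
- wrench_mid (a point): wrench lying flat, loose, a bystander; the point is on its origin's vertical, about half-way up
There are look-alikes about, which are no part of the job. What is shaped like the part that bears bushing_wide_center but yellow is not meant.

How it is judged:
By the outcome, as a careful person would: the job done as asked, in the order asked, and still so for the second after the job is handed in, while the arm keeps its last pose, push and grip.
It also fails if it takes over 43 s, if anything falls off the work surface, if the arm or the gripper's body presses on something with over 40 N, if the wrist force passes 120 N, or if a joint passes its speed limit or range.

## Robot

A 6-joint arm with a two-finger parallel gripper is mounted at the origin on the work surface. World frame = base frame: x ahead of the robot, y to its left, z up, the work surface at z = 0. Lengths are in mm, angles in rad, forces in N, time in s.
With the tool pointing down it reaches from about 350 to 875 mm from the base axis. Payload 4.2 kg.
Tool frame: the origin (TCP) lies midway between the tips of the shut fingers; the grasp point (between the pads) lies 19 mm behind it; z points along the fingers, y is the line along which they close (so a half turn about z gives the same grasp; the last joint's range is limited). The gripper opens to 85 mm and grips with 20 to 120 N. Pads are 22 mm wide; open, the fingers measure 114 mm over their backs; the gripper's body (76 mm by 85 mm) begins 54 mm behind the grasp point. The pads swing forward as they close: fully open they stand 13 mm farther back than shut.
Start: joints at [-0.89, 0.385, 0.008, 0, -1.194, -0.259], TCP at [255.89, -570.193, 231.312] pointing down, gripper open.
Joint ranges: [-3.14, 3.14], [-1.21, 2.06], [-1.07, 1.41], [-3.16, 2.05], [-2.99, -0.16], [-3.1, 3.1]. Speed limits (rad/s): [2.79, 2.79, 3.14, 3.14, 3.14, 3.14].

## Interface

Orientations are given as a unit quaternion [x, y, z, w].
In Python, from bench import arm gives the robot as it stands. The module is installed in compiled form; this text tells all that it offers.
- The arm moves only by the shell command python3 -m handwheel 'ROWS' [OPENING]. ROWS is JSON, a list of rows, each an object of numbers: "x", "y", "z": the shift along the world's x, y, z each as a share of 20 cm, from -1 to 1; "ax", "ay", "az": the turn, a rotation vector about the world's x, y, z each as a share of 90 degrees, from -1 to 1. In form: [{"x": .., "y": .., "z": .., "ax": .., "ay": .., "az": ..}, ...]. A call has exactly 8 rows; each row shifts and turns the commanded pose from where the row before left it; what a row does not reach is not made up. A row lasts 1/10 s, in which the tool goes at most 50 mm and 8.59 degrees, less where a joint would pass 70% of its speed; a pose out of reach is approached as far as the arm can. A call with a number of a shift or a turn outside -1 to 1 is refused whole. A call with a gripper value outside its range is refused whole. OPENING is the opening, from -1 (shut) to 1 (fully open), set as the call begins (- or left out, the last holds). The fingers move at their own pace and stop on an object; the grip force is fixed at half the most. Time passes only in rows, so rows that do not move let the fingers close, or fill a call up. It gives the time, the measured TCP pose, the force, the opening and the grip force at its end, in the units of the state.
- arm.read_state(): the state, without advancing time (a new reading comes with each control period).
- arm.get_image(name): name is "side" or "top"; returns the picture (400x640x3 uint8, red, green, blue); there is no depth.
- arm.camera_params(name): a dict with "K" (3x3 intrinsics, pixels), "position" and "orientation" of the camera in the world. Camera axes: x right, y down, z forward; pixel columns grow to the right and rows downward; lengths in mm; the calibration is good to about 2 mm. A picture is of the moment at which its call begins. camera_params takes no time and is no camera call.
- arm.job_done(): hands the job in; it is judged then, once.
The state is a dict: "clock": time; "joints": joint angles; "joint_vel": joint speeds; "joint_efforts": joint torques, N m; "position": TCP position; "ee_rot": TCP orientation; "contact_force": force on the tool from outside, world axes, zero at the start; "wrist_torque": the same for the moment, N m; "gripper_width": finger opening in mm; "grasp_force": force on a finger pad.
Only numpy, scipy, OpenCV 4.12 (cv2) and the standard library are available. Lean on these libraries where they do the work, as an engineer would, in place of code of your own. Each camera call takes 0.05 s, during which the arm holds its last target. There are 200 camera calls.

## Working session

There is one attempt and no reset: what is moved stays moved. The work goes in short steps, Python scripts to look and compute and a shell command to move; the robot and the scene stay as the last step left them, time stands still between calls to the robot, and variables do not carry over. Pictures are saved under pics/ and viewed, at most 10 in all, crops included, and the job is handed in when it is done.

```bash
mkdir -p pics; python3 - <<'E'
from bench import arm
import cv2,numpy as np
for n in("top","side"):
    im=arm.get_image(n); cv2.imwrite(f"pics/{n}0.png",im[:,:,::-1])
    p=arm.camera_params(n); print(n,np.round(p["K"],1).tolist(),p["position"],p["orientation"])
s=arm.read_state(); print(s)
E
```

```text
top [[382.7, 0.0, 312.2], [0.0, 382.7, 204.0], [0.0, 0.0, 1.0]] [ 491.18627808   33.42517033 1082.68324278] [ 0.70721423 -0.70667103  0.01988302 -0.00829184]
side [[515.7, 0.0, 320.0], [0.0, 515.7, 195.3], [0.0, 0.0, 1.0]] [ 304.0009006   838.19881039 1075.19605147] [-0.12902996  0.92858671 -0.343956    0.05265227]
{'clock': 0.1, 'joints': array([-8.90397779e-01,  3.85488503e-01,  6.78127346e-03, -4.45249485e-04,
       -1.19401851e+00, -2.58580045e-01]), 'joint_vel': array([-0.00034309, -0.00176165,  0.00494633,  0.00330496,  0.00155908,
        0.00115167]), 'joint_efforts': array([-1.13553953e-03, -3.93320096e+01,  1.88928866e+01,  4.19798523e+00,
       -2.57918909e-03, -7.34058744e-06]), 'position': array([ 255.68242188, -569.73879987,  230.33147383]), 'ee_rot': array([-2.09268697e-01,  9.77857678e-01,  9.53945235e-04, -2.51922881e-04]), 'contact_force': array([ 0.23751423,  0.28243879, -0.89989486]), 'wrist_torque': array([ 0.02626731, -0.03166254, -0.00540714]), 'grasp_force': 0.0, 'gripper_width': 85.73392116416736}
```

View pics/top0.png

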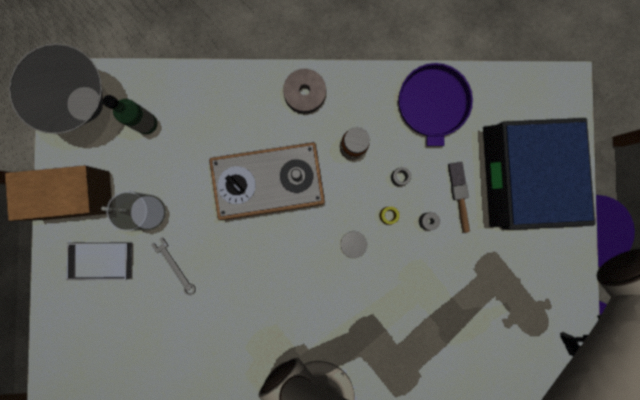

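View pics/side0.png

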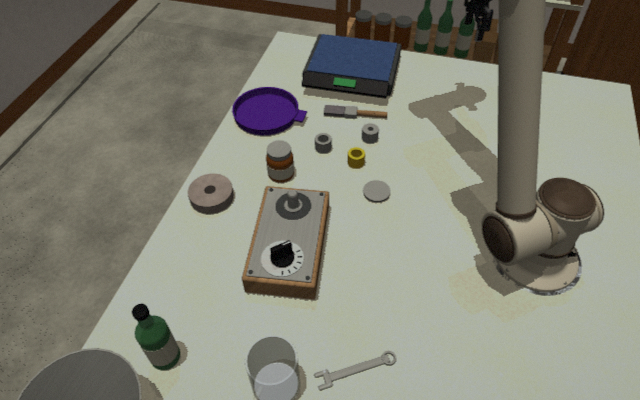

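The top view shows the wide-bore bushing at about (401,176), the narrow one at (430,221), a yellow decoy at (390,215), the spindle at (296,176) and the dial at (236,184). The side view has the bushings at (323,143) and (370,132), and the dial at (282,255). I'll enlarge these areas.

```bash
python3 - <<'E'
import cv2,numpy as np
t=cv2.imread("pics/top0.png"); s=cv2.imread("pics/side0.png")
def c(im,x,y,w,h,k): 
    o=cv2.resize(im[y:y+h,x:x+w],None,fx=k,fy=k,interpolation=cv2.INTER_CUBIC)
    o=cv2.convertScaleAbs(o,alpha=1.5)
    for i in range(0,w,10): cv2.line(o,(i*k,0),(i*k,6 if i%50 else 14),(0,0,255),1)
    for j in range(0,h,10): cv2.line(o,(0,j*k),(6,j*k),(0,0,255),1)
    return o
a=c(t,205,140,120,80,5)[:, :600]   # mill top
b=c(t,380,160,60,75,4)[:300]
m=np.zeros((600,800,3),np.uint8)
m[:400,:600]=a
m[:240,600:800]=c(t,385,160,50,60,4)[:, :200]
d=c(s,240,180,90,60,4)
m[400:600,:360]=c(s,240,230,90,50,4)
m[400:600,370:570]=c(s,265,180,50,50,4)
m[400:600,580:800]=c(s,305,120,55,50,4)
cv2.imwrite("pics/crop1.png",m)
E
```

```text
(no output)
```

View pics/crop1.png

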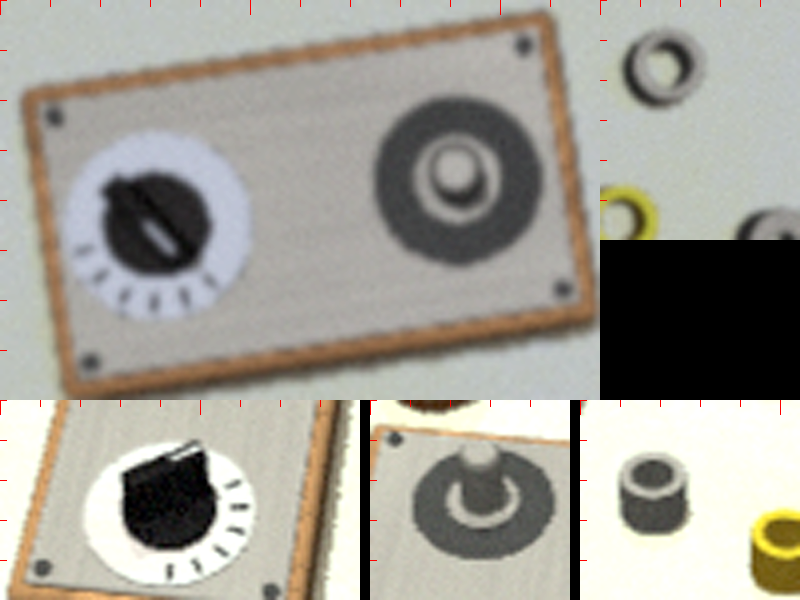

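The crop reads as follows, in full-image pixels:

| Item | Top view | Side view |
|---|---|---|
| Wide bushing, top face | (402.0,176.5) | (323,138.7) |
| Spindle tip | (296.6,172) | (292.5,193.2) |
| Collar | (296.4,176) | (293.2,204.2) |
| Dial flange | (236.4,184.8) | not read |

The dial pointer points to the lower right in the top view, at the first tick.

```bash
cat > h.py <<'E'
from bench import arm
import numpy as np
from scipy.spatial.transform import Rotation as R
def ray(n,u,v):
    p=arm.camera_params(n); d=R.from_quat(p["orientation"]).apply(np.linalg.inv(p["K"])@[u,v,1]); return np.array(p["position"]),d
def at(n,u,v,z):
    o,d=ray(n,u,v); return o+d*(z-o[2])/d[2]
def tri(a,b):
    A=[];B=[]
    for (n,u,v) in (a,b):
        o,d=ray(n,u,v); d/=np.linalg.norm(d); P=np.eye(3)-np.outer(d,d); A.append(P);B.append(P@o)
    return np.linalg.lstsq(np.vstack(A),np.hstack(B),rcond=None)[0]
def proj(n,X):
    p=arm.camera_params(n); q=p["K"]@R.from_quat(p["orientation"]).inv().apply(np.array(X,float)-p["position"]); return q[:2]/q[2]
E
python3 - <<'E'
from h import *
np.set_printoptions(precision=1,suppress=True)
m=lambda x,y:("top",205+x/5,140+y/5)
P=lambda l,*a:print(l,*a)
P("bush",at("top",402,176.5,40),at("side",323,138.75,40),tri(("top",402,176.5),("side",323,138.75)))
P("narrow",at("top",430,220,40))
P("tip",at("top",296.6,172,120),at("side",292.5,193.25,120),tri(("top",296.6,172),("side",292.5,193.25)))
P("collar",at("top",296.4,176,74),at("side",293.25,204.25,74))
c=[at(*m(*q),70) for q in((54,117),(524,46),(563,289),(90,362))]
C=np.mean(c,0); P("mill",C,*c)
d=(c[0]-c[1]+c[3]-c[2]);d=d/np.linalg.norm(d);P("y axis",d,"spindle",C-80*d,"dial",C+80*d)
P("flange",at(*m(157,224),82))
f=at(*m(157,224),82)
for q in((85,250),(100,283),(124,303),(154,305),(186,300),(210,283)):
    t=at(*m(*q),70)-(C+80*d); P("tick",np.degrees(np.arctan2(t[1],t[0])),np.linalg.norm(t[:2]))
for q in((115,185),(200,262),(145,222),(175,255)):P("bar",at(*m(*q),121))
P("jar",at("top",356,135,100),"lid",at("top",353,245,14))
s=arm.read_state();r=R.from_quat(s["ee_rot"]).as_matrix();P("tool",r)
E
```

```text
bush [ 608.6 -230.2   40. ] [ 610.6 -227.9   40. ] [ 610.  -230.6   37.6]
narrow [ 489.3 -306.1   40. ]
tip [610.4  57.1 120. ] [606.   61.9 120. ] [609.6  56.9 113.6]
collar [605.4  58.7  74. ] [607.3  59.   74. ]
mill [593.4 137.5  70. ] [638.9 272.3  70. ] [677.6  23.3  70. ] [548.    2.5  70. ] [509.1 252.   70. ]
y axis [-0.2  1.   0. ] spindle [605.7  58.5  70. ] dial [581.1 216.6  70. ]
flange [581.1 215.2  82. ]
tick 108.32473844459209 40.71861583371312
tick 134.6885927326366 43.02630567954562
tick 156.36839403974906 44.55510681563497
tick 177.1849637060958 41.90737610588612
tick -159.34280443370923 41.88406402854238
tick -137.8036897657024 40.73238112588002
bar [597.2 229.4 121. ]
bar [558.5 186.5 121. ]
bar [578.6 214.2 121. ]
bar [562. 199. 121.]
jar [709.6 -96.2 100. ] lid [419.5 -97.9  14. ]
tool [[-0.9 -0.4 -0. ]
 [-0.4  0.9  0. ]
 [ 0.   0.  -1. ]]
```

Measurements agree with the given geometry: bushing about (609.5,-229.5), spindle about (606,58.5), dial about (581,216). The home bar axis is at about 44° and the mill yaw about 8.9°. I'll move above the bushing.

```bash
R='{"x":0.11,"y":0.106,"z":-0.03}'
python3 -m handwheel '[{"x":0.11,"y":0.106,"z":-0.03},{"x":0.11,"y":0.106,"z":-0.03},{"x":0.11,"y":0.106,"z":-0.03},{"x":0.11,"y":0.106,"z":-0.03},{"x":0.11,"y":0.106,"z":-0.03},{"x":0.11,"y":0.106,"z":-0.03},{"x":0.11,"y":0.106,"z":-0.03},{"x":0.11,"y":0.106,"z":-0.03}]' 1
python3 -m handwheel '[{"x":0.11,"y":0.106,"z":-0.03},{"x":0.11,"y":0.106,"z":-0.03},{"x":0.11,"y":0.106,"z":-0.03},{"x":0.11,"y":0.106,"z":-0.03},{"x":0.11,"y":0.106,"z":-0.03},{"x":0.11,"y":0.106,"z":-0.03},{"x":0.11,"y":0.106,"z":-0.03},{"x":0.11,"y":0.106,"z":-0.03}]'
python3 -c "
from bench import arm;print(arm.read_state()['joints'])"
```

```text
[-8.90397779e-01  3.85488503e-01  6.78127346e-03 -4.45249485e-04
 -1.19401851e+00 -2.58580045e-01]invalid input at $[0]: expected keys x, y, z, ax, ay, az
invalid input at $[0]: expected keys x, y, z, ax, ay, az
```

```bash
python3 -m handwheel '[{"x":0.11,"y":0.106,"z":-0.03,"ax":0,"ay":0,"az":0},{"x":0.11,"y":0.106,"z":-0.03,"ax":0,"ay":0,"az":0},{"x":0.11,"y":0.106,"z":-0.03,"ax":0,"ay":0,"az":0},{"x":0.11,"y":0.106,"z":-0.03,"ax":0,"ay":0,"az":0},{"x":0.11,"y":0.106,"z":-0.03,"ax":0,"ay":0,"az":0},{"x":0.11,"y":0.106,"z":-0.03,"ax":0,"ay":0,"az":0},{"x":0.11,"y":0.106,"z":-0.03,"ax":0,"ay":0,"az":0},{"x":0.11,"y":0.106,"z":-0.03,"ax":0,"ay":0,"az":0}]' 1
python3 -m handwheel '[{"x":0.11,"y":0.106,"z":-0.03,"ax":0,"ay":0,"az":0},{"x":0.11,"y":0.106,"z":-0.03,"ax":0,"ay":0,"az":0},{"x":0.11,"y":0.106,"z":-0.03,"ax":0,"ay":0,"az":0},{"x":0.11,"y":0.106,"z":-0.03,"ax":0,"ay":0,"az":0},{"x":0.11,"y":0.106,"z":-0.03,"ax":0,"ay":0,"az":0},{"x":0.11,"y":0.106,"z":-0.03,"ax":0,"ay":0,"az":0},{"x":0.11,"y":0.106,"z":-0.03,"ax":0,"ay":0,"az":0},{"x":0.11,"y":0.106,"z":-0.03,"ax":0,"ay":0,"az":0}]' 1
python3 -c "
from bench import arm;print(arm.read_state()['joints'])"
```

```text
clock: 0.9
position: [432.4, -399.4, 182.6]
ee_rot: [-0.209, 0.978, 0.0, -0.0]
contact_force: [0.4, 0.1, 0.5]
gripper_width: 85.8
grasp_force: 0.0
clock: 1.7
position: [608.4, -229.9, 134.5]
ee_rot: [-0.209, 0.978, 0.0, -0.001]
contact_force: [0.1, -0.6, -0.5]
gripper_width: 85.5
grasp_force: 0.0
[-1.13168424e-01  5.03970570e-01 -5.32529726e-02 -1.71881762e-04
 -1.01473461e+00 -1.03576356e+00]
```

```bash
python3 -m handwheel '[{"x":0.005,"y":0,"z":-0.08,"ax":0,"ay":0,"az":0},{"x":0,"y":0,"z":-0.08,"ax":0,"ay":0,"az":0},{"x":0,"y":0,"z":-0.08,"ax":0,"ay":0,"az":0},{"x":0,"y":0,"z":-0.08,"ax":0,"ay":0,"az":0},{"x":0,"y":0,"z":-0.08,"ax":0,"ay":0,"az":0},{"x":0,"y":0,"z":-0.08,"ax":0,"ay":0,"az":0},{"x":0,"y":0,"z":-0.08,"ax":0,"ay":0,"az":0},{"x":0,"y":0,"z":-0.08,"ax":0,"ay":0,"az":0}]' 1
python3 -c "
from bench import arm;import cv2
i=arm.get_image('top')[150:225,360:460,::-1];j=arm.get_image('side')[90:190,270:370,::-1]
cv2.imwrite('pics/pre.png',cv2.hconcat([cv2.resize(i,(400,300),interpolation=2),cv2.resize(j,(400,400),interpolation=2)[:300]]))"
```

```text
clock: 2.5
position: [608.5, -230.9, 6.1]
ee_rot: [-0.209, 0.978, 0.0, -0.0]
contact_force: [0.9, 0.1, -0.6]
gripper_width: 85.5
grasp_force: 0.0
```

View pics/pre.png

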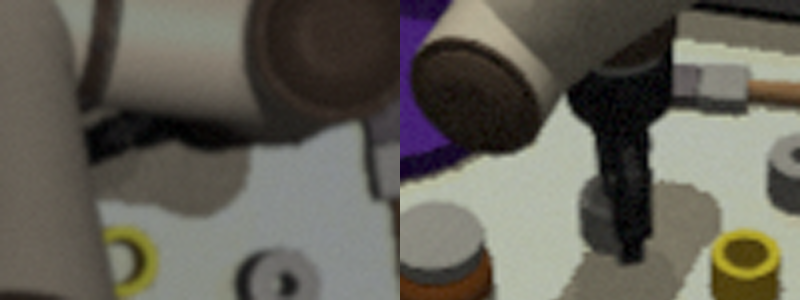

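The side view shows the near finger in front of the bushing, with the bushing between the fingers. I'll close the gripper.

```bash
python3 -m handwheel '[{"x":0,"y":0,"z":0,"ax":0,"ay":0,"az":0},{"x":0,"y":0,"z":0,"ax":0,"ay":0,"az":0},{"x":0,"y":0,"z":0,"ax":0,"ay":0,"az":0},{"x":0,"y":0,"z":0,"ax":0,"ay":0,"az":0},{"x":0,"y":0,"z":0,"ax":0,"ay":0,"az":0},{"x":0,"y":0,"z":0,"ax":0,"ay":0,"az":0},{"x":0,"y":0,"z":0,"ax":0,"ay":0,"az":0},{"x":0,"y":0,"z":0,"ax":0,"ay":0,"az":0}]' -1
```

```text
clock: 3.4
position: [610.0, -231.2, 8.9]
ee_rot: [-0.21, 0.978, -0.001, 0.001]
contact_force: [-0.2, 0.0, 5.9]
gripper_width: 48.3
grasp_force: 62.6
```

```bash
python3 -m handwheel '[{"x":0,"y":0,"z":0.04,"ax":0,"ay":0,"az":0},{"x":0,"y":0,"z":0.1,"ax":0,"ay":0,"az":0},{"x":0,"y":0,"z":0.12,"ax":0,"ay":0,"az":0},{"x":0,"y":0,"z":0.12,"ax":0,"ay":0,"az":0},{"x":0,"y":0,"z":0.12,"ax":0,"ay":0,"az":0},{"x":0,"y":0,"z":0.12,"ax":0,"ay":0,"az":0},{"x":0,"y":0,"z":0.12,"ax":0,"ay":0,"az":0},{"x":0,"y":0.04,"z":0.1,"ax":0,"ay":0,"az":0}]'
python3 -m handwheel '[{"x":0,"y":0.1,"z":0,"ax":0,"ay":0,"az":0},{"x":0,"y":0.2,"z":0,"ax":0,"ay":0,"az":0},{"x":0,"y":0.22,"z":0,"ax":0,"ay":0,"az":0},{"x":0,"y":0.22,"z":0,"ax":0,"ay":0,"az":0},{"x":0,"y":0.22,"z":0,"ax":0,"ay":0,"az":0},{"x":0,"y":0.22,"z":0,"ax":0,"ay":0,"az":0},{"x":-0.01,"y":0.15,"z":0,"ax":0,"ay":0,"az":0},{"x":-0.01,"y":0.07,"z":0,"ax":0,"ay":0,"az":0}]'
```

```text
clock: 4.2
position: [608.2, -223.4, 176.1]
ee_rot: [-0.209, 0.978, 0.0, -0.0]
contact_force: [0.9, 0.2, -2.1]
gripper_width: 48.0
grasp_force: 62.2
clock: 5.0
position: [603.9, 59.6, 174.7]
ee_rot: [-0.211, 0.978, 0.0, -0.001]
contact_force: [0.7, 0.7, -1.5]
gripper_width: 47.8
grasp_force: 62.3
```

```bash
python3 -c "
from h import *;import cv2
s=arm.read_state();print(s['position'],s['contact_force'])
T=arm.get_image('top');S=arm.get_image('side')
X=s['position']+np.array([0,0,11.])
print(proj('top',X),proj('side',X),proj('side',X+[0,0,20]),proj('side',X-[0,0,20]),proj('side',[606,58.5,120]))
i=T[130:210,250:350,::-1];j=S[120:220,250:350,::-1]
o=cv2.hconcat([cv2.resize(i,None,fx=2,fy=2),cv2.copyMakeBorder(cv2.resize(j,(600,600),interpolation=2),0,0,0,0,0)]) if 0 else cv2.resize(j,(600,600),interpolation=2)
cv2.imwrite('pics/hover.png',cv2.convertScaleAbs(cv2.hconcat([o,np.vstack([cv2.resize(i,(200,160)),np.zeros((440,200,3),np.uint8)])]),alpha=1.5))"
```

```text
[603.90164821  59.58608824 174.65391241] [ 0.66234728  0.71846824 -1.5007341 ]
[294.85162478 171.29473083] [292.26076205 174.46965656] [291.83350673 168.60780155] [292.67750482 180.18728151] [292.91515088 192.23215448]
```

View pics/hover.png

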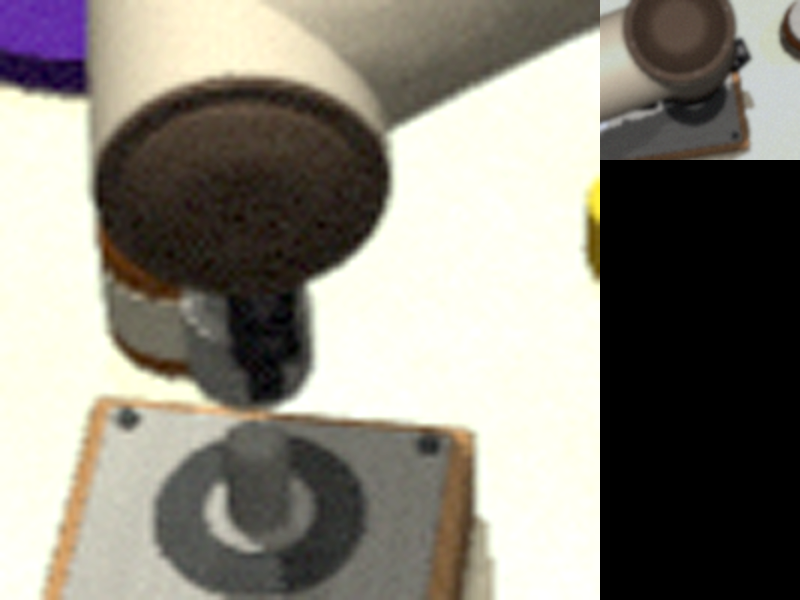

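The side crop shows the bushing with its axis at u≈291.6 and the spindle at u≈293.3, nearly aligned. I'll lower to just above the tip and compare there, where parallax is small.

```bash
python3 -m handwheel '[{"x":0,"y":0,"z":-0.05,"ax":0,"ay":0,"az":0},{"x":0,"y":0,"z":-0.05,"ax":0,"ay":0,"az":0},{"x":0,"y":0,"z":-0.05,"ax":0,"ay":0,"az":0},{"x":0,"y":0,"z":-0.03,"ax":0,"ay":0,"az":0},{"x":0,"y":0,"z":-0.02,"ax":0,"ay":0,"az":0},{"x":0,"y":0,"z":0,"ax":0,"ay":0,"az":0},{"x":0,"y":0,"z":0,"ax":0,"ay":0,"az":0},{"x":0,"y":0,"z":0,"ax":0,"ay":0,"az":0}]'
python3 -c "
from h import *;import cv2
s=arm.read_state();p=s['position'];print(p,s['contact_force'])
S=np.mean([arm.get_image('side').astype(float) for _ in range(4)],0).astype(np.uint8)
cv2.imwrite('pics/low_full.png',S[:,:,::-1])
C=np.array([606,58.5,0]);
def ell(X,r):
    return np.array([proj('side',X+r*np.array([np.cos(a),np.sin(a),0])) for a in np.linspace(0,2*np.pi,90)])
k=12;x0,y0=265,165
o=cv2.resize(S[y0:y0+50,x0:x0+60,::-1],None,fx=k,fy=k,interpolation=2);o=cv2.convertScaleAbs(o,alpha=1.6)
def dr(X,r,c): cv2.polylines(o,[np.int32(np.round((ell(X,r)-[x0,y0]+.5)*k))],True,c,1)
dr(p-[0,0,9],25,(0,0,255));dr(C+[0,0,74],23,(0,255,0));dr(C+[0,0,70],42,(0,255,0));dr(C+[0,0,100],14,(255,0,0))
cv2.imwrite('pics/low.png',o)"
```

```text
clock: 5.9
position: [605.3, 57.1, 135.9]
ee_rot: [-0.209, 0.978, 0.0, 0.001]
contact_force: [0.1, -0.0, -1.5]
gripper_width: 48.1
grasp_force: 62.3
[605.27032327  57.08342397 135.85188603] [ 0.06274088 -0.00567484 -1.52744111]
```

View pics/low.png

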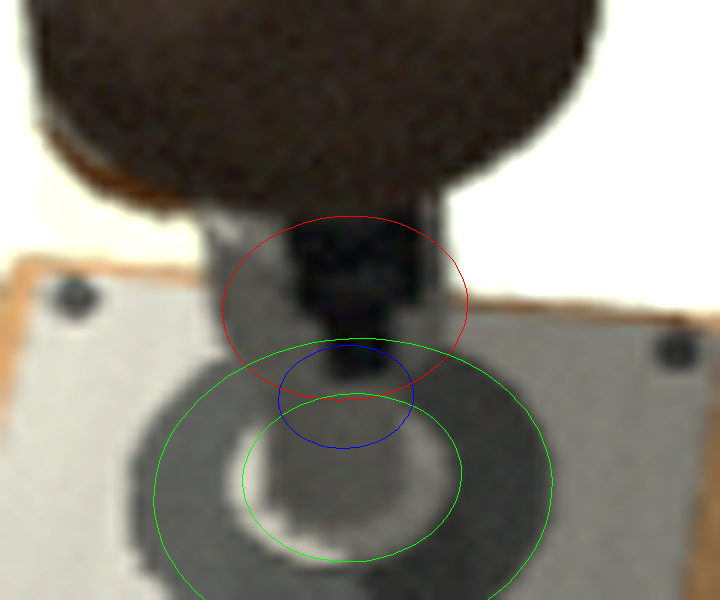

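The overlay shows the bushing silhouette (centre 327, or 340 after height correction) aligned in u with the collar and shaft (340). The y-estimate calls for about +1 mm. I'll lower gently and check the force.

```bash
python3 -m handwheel '[{"x":0,"y":0.005,"z":-0.01,"ax":0,"ay":0,"az":0},{"x":0,"y":0,"z":-0.01,"ax":0,"ay":0,"az":0},{"x":0,"y":0,"z":-0.01,"ax":0,"ay":0,"az":0},{"x":0,"y":0,"z":-0.01,"ax":0,"ay":0,"az":0},{"x":0,"y":0,"z":-0.01,"ax":0,"ay":0,"az":0},{"x":0,"y":0,"z":-0.01,"ax":0,"ay":0,"az":0},{"x":0,"y":0,"z":-0.005,"ax":0,"ay":0,"az":0},{"x":0,"y":0,"z":0,"ax":0,"ay":0,"az":0}]'
python3 -c "
from h import *
s=arm.read_state();print(s['wrist_torque'])"
```

```text
clock: 6.9
position: [604.8, 58.0, 122.1]
ee_rot: [-0.209, 0.978, -0.0, -0.0]
contact_force: [0.0, -0.5, -2.6]
gripper_width: 48.1
grasp_force: 62.3
[-0.02621114  0.03536785  0.03885968]
```

```bash
python3 -m handwheel '[{"x":0,"y":0,"z":-0.01,"ax":0,"ay":0,"az":0},{"x":0,"y":0,"z":-0.01,"ax":0,"ay":0,"az":0},{"x":0,"y":0,"z":-0.01,"ax":0,"ay":0,"az":0},{"x":0,"y":0,"z":-0.01,"ax":0,"ay":0,"az":0},{"x":0,"y":0,"z":-0.01,"ax":0,"ay":0,"az":0},{"x":0,"y":0,"z":-0.01,"ax":0,"ay":0,"az":0},{"x":0,"y":0,"z":-0.01,"ax":0,"ay":0,"az":0},{"x":0,"y":0,"z":0,"ax":0,"ay":0,"az":0}]'
python3 -c "
from h import *
s=arm.read_state();print(s['wrist_torque'])"
```

```text
clock: 7.7
position: [604.7, 58.0, 107.9]
ee_rot: [-0.209, 0.978, -0.0, -0.0]
contact_force: [-0.7, -0.4, -2.1]
gripper_width: 48.1
grasp_force: 62.3
[ 0.00820514  0.00625223 -0.01786355]
```

```bash
python3 -m handwheel '[{"x":0,"y":0,"z":-0.02,"ax":0,"ay":0,"az":0},{"x":0,"y":0,"z":-0.02,"ax":0,"ay":0,"az":0},{"x":0,"y":0,"z":-0.02,"ax":0,"ay":0,"az":0},{"x":0,"y":0,"z":-0.02,"ax":0,"ay":0,"az":0},{"x":0,"y":0,"z":-0.02,"ax":0,"ay":0,"az":0},{"x":0,"y":0,"z":-0.01,"ax":0,"ay":0,"az":0},{"x":0,"y":0,"z":-0.01,"ax":0,"ay":0,"az":0},{"x":0,"y":0,"z":0,"ax":0,"ay":0,"az":0}]'
python3 -m handwheel '[{"x":0,"y":0,"z":-0.005,"ax":0,"ay":0,"az":0},{"x":0,"y":0,"z":-0.005,"ax":0,"ay":0,"az":0},{"x":0,"y":0,"z":-0.005,"ax":0,"ay":0,"az":0},{"x":0,"y":0,"z":0,"ax":0,"ay":0,"az":0},{"x":0,"y":0,"z":0,"ax":0,"ay":0,"az":0},{"x":0,"y":0,"z":0,"ax":0,"ay":0,"az":0},{"x":0,"y":0,"z":0,"ax":0,"ay":0,"az":0},{"x":0,"y":0,"z":0,"ax":0,"ay":0,"az":0}]'
```

```text
clock: 8.5
position: [604.7, 58.0, 84.0]
ee_rot: [-0.209, 0.978, -0.0, -0.0]
contact_force: [-0.1, 0.3, -1.9]
gripper_width: 47.7
grasp_force: 62.3
clock: 9.3
position: [605.1, 58.0, 82.9]
ee_rot: [-0.21, 0.978, -0.0, 0.001]
contact_force: [-3.2, -0.2, 5.5]
gripper_width: 48.1
grasp_force: 63.0
```

```bash
python3 -m handwheel '[{"x":0,"y":0,"z":0,"ax":0,"ay":0,"az":0},{"x":0,"y":0,"z":0,"ax":0,"ay":0,"az":0},{"x":0,"y":0,"z":0,"ax":0,"ay":0,"az":0},{"x":0,"y":0,"z":0,"ax":0,"ay":0,"az":0},{"x":0,"y":0,"z":0,"ax":0,"ay":0,"az":0},{"x":0,"y":0,"z":0,"ax":0,"ay":0,"az":0},{"x":0,"y":0,"z":0,"ax":0,"ay":0,"az":0},{"x":0,"y":0,"z":0,"ax":0,"ay":0,"az":0}]' 1
python3 -m handwheel '[{"x":0,"y":0,"z":0.06,"ax":0,"ay":0,"az":0},{"x":0,"y":0,"z":0.1,"ax":0,"ay":0,"az":0},{"x":0,"y":0,"z":0.1,"ax":0,"ay":0,"az":0},{"x":0,"y":0,"z":0.1,"ax":0,"ay":0,"az":0},{"x":-0.02,"y":0.12,"z":0.1,"ax":0,"ay":0,"az":0.08},{"x":-0.02,"y":0.2,"z":0,"ax":0,"ay":0,"az":0.08},{"x":-0.04,"y":0.22,"z":0,"ax":0,"ay":0,"az":0.06},{"x":-0.04,"y":0.22,"z":0,"ax":0,"ay":0,"az":0}]'
python3 -c "
from h import *;import cv2
S=arm.get_image('side');T=arm.get_image('top')
s=arm.read_state();print(s['position'],s['joints'])
o=np.hstack([cv2.resize(S[150:270,240:340,::-1],(500,600),interpolation=2),cv2.resize(T[140:260,210:270,::-1],(300,600),interpolation=2)])
cv2.imwrite('pics/rel.png',cv2.convertScaleAbs(o,alpha=1.5))"
```

```text
clock: 10.1
position: [604.9, 58.0, 81.3]
ee_rot: [-0.209, 0.978, -0.0, -0.0]
contact_force: [0.3, -0.2, -0.0]
gripper_width: 85.0
grasp_force: 0.0
clock: 10.9
position: [580.9, 211.3, 174.9]
ee_rot: [-0.375, 0.927, 0.0, 0.001]
contact_force: [0.7, 0.6, 0.1]
gripper_width: 85.1
grasp_force: 0.0
[580.43033238 214.65910772 174.4595392 ] [ 6.15355271e-01  4.16472899e-01 -9.11507722e-02 -1.20149176e-04
 -1.06066333e+00 -1.41302405e+00]
```

View pics/rel.png

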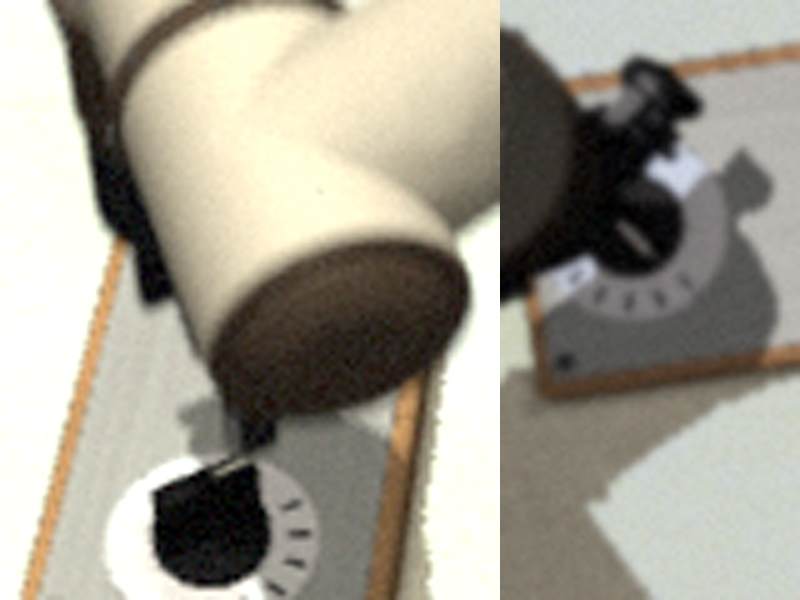

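The top view shows the gripper over the dial with the white mark still at the home tick, and the tool closing axis lies across the bar at 136°. The spindle is hidden for now. I'll descend.

```bash
python3 -m handwheel '[{"x":0,"y":0.015,"z":0,"ax":0,"ay":0,"az":0},{"x":0,"y":0.015,"z":-0.05,"ax":0,"ay":0,"az":0},{"x":0,"y":0,"z":-0.07,"ax":0,"ay":0,"az":0},{"x":0,"y":0,"z":-0.07,"ax":0,"ay":0,"az":0},{"x":0,"y":0,"z":-0.07,"ax":0,"ay":0,"az":0},{"x":0,"y":0,"z":-0.07,"ax":0,"ay":0,"az":-0.01},{"x":0,"y":0,"z":-0.07,"ax":0,"ay":0,"az":0},{"x":0,"y":0,"z":0,"ax":0,"ay":0,"az":0}]'
python3 -c "
from h import *;import cv2
S=arm.get_image('side');T=arm.get_image('top')
s=arm.read_state();print(s['position'],s['contact_force'])
o=np.hstack([cv2.resize(S[180:300,240:330,::-1],(450,600),interpolation=2),cv2.resize(T[150:250,205:265,::-1],(350,600),interpolation=2)])
cv2.imwrite('pics/dial.png',cv2.convertScaleAbs(o,alpha=1.5))"
```

```text
clock: 11.8
position: [579.6, 214.6, 90.6]
ee_rot: [-0.366, 0.93, -0.0, -0.003]
contact_force: [0.1, -0.2, 0.5]
gripper_width: 85.3
grasp_force: 0.0
[581.06756511 215.6895253   93.07748313] [-0.50545643  0.36107628  0.52657711]
```

View pics/dial.png

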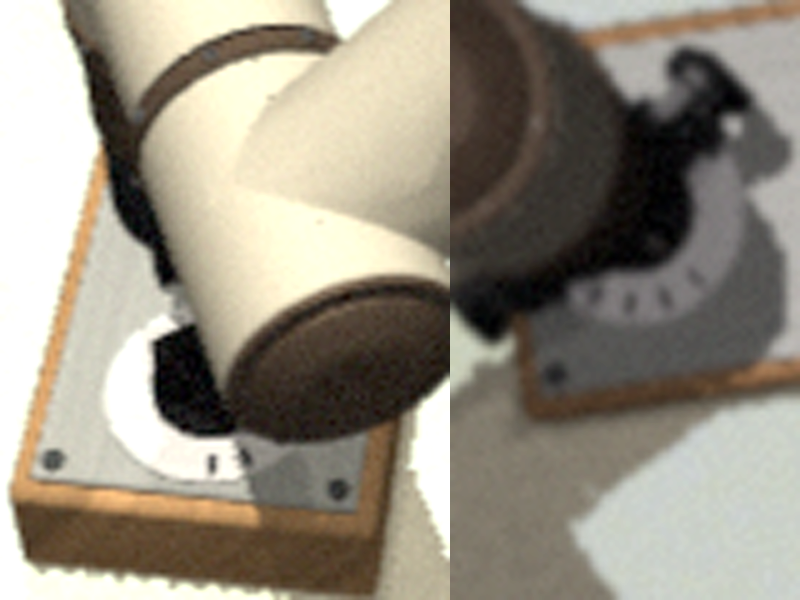

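The gripper straddles the dial bar and nothing has been touched. I'll lower 4 mm and close on it.

```bash
python3 -m handwheel '[{"x":0,"y":0,"z":-0.02,"ax":0,"ay":0,"az":0},{"x":0,"y":0,"z":0,"ax":0,"ay":0,"az":0},{"x":0,"y":0,"z":0,"ax":0,"ay":0,"az":0},{"x":0,"y":0,"z":0,"ax":0,"ay":0,"az":0},{"x":0,"y":0,"z":0,"ax":0,"ay":0,"az":0},{"x":0,"y":0,"z":0,"ax":0,"ay":0,"az":0},{"x":0,"y":0,"z":0,"ax":0,"ay":0,"az":0},{"x":0,"y":0,"z":0,"ax":0,"ay":0,"az":0}]' -1
python3 -m handwheel '[{"x":0,"y":0,"z":0,"ax":0,"ay":0,"az":0},{"x":0,"y":0,"z":0,"ax":0,"ay":0,"az":0},{"x":0,"y":0,"z":0,"ax":0,"ay":0,"az":0},{"x":0,"y":0,"z":0,"ax":0,"ay":0,"az":0},{"x":0,"y":0,"z":0,"ax":0,"ay":0,"az":0},{"x":0,"y":0,"z":0,"ax":0,"ay":0,"az":0},{"x":0,"y":0,"z":0,"ax":0,"ay":0,"az":0},{"x":0,"y":0,"z":0,"ax":0,"ay":0,"az":0}]' -1
python3 -c "
from h import *
s=arm.read_state();print(s['position'],s['ee_rot'],s['wrist_torque'],s['contact_force'])
x,y=s['ee_rot'][:2];print(np.degrees(np.arctan2(y*y-x*x,2*x*y)))"
```

```text
clock: 12.7
position: [581.5, 215.6, 89.9]
ee_rot: [-0.367, 0.93, -0.0, 0.001]
contact_force: [2.8, -4.6, 2.9]
gripper_width: 13.2
grasp_force: 60.7
clock: 13.5
position: [581.5, 215.6, 89.9]
ee_rot: [-0.367, 0.93, -0.0, 0.0]
contact_force: [2.8, -4.5, 2.5]
gripper_width: 13.2
grasp_force: 60.8
[581.49816259 215.64934742  89.85838829] [-3.67125032e-01  9.30171414e-01 -3.46964726e-04  4.81773405e-04] [-1.21522768 -0.75013331  0.11046068] [ 2.78227912 -4.4758009   2.49298189]
133.07684684628512
```

The grip is firm: 13.2 mm wide at 60 N. I'll turn clockwise in stages, reading torque and lateral force.

```bash
cat > t.py <<'E'
from h import *
s=arm.read_state();x,y=s['ee_rot'][:2];print(np.round(np.degrees(np.arctan2(y*y-x*x,2*x*y)),2),"Tz",np.round(s['wrist_torque'],3),"F",np.round(s['contact_force'],1),"P",np.round(s['position'],1),s['gripper_width'])
E
python3 -m handwheel '[{"x":0,"y":0,"z":0,"ax":0,"ay":0,"az":-0.03},{"x":0,"y":0,"z":0,"ax":0,"ay":0,"az":-0.03},{"x":0,"y":0,"z":0,"ax":0,"ay":0,"az":-0.03},{"x":0,"y":0,"z":0,"ax":0,"ay":0,"az":-0.03},{"x":0,"y":0,"z":0,"ax":0,"ay":0,"az":0},{"x":0,"y":0,"z":0,"ax":0,"ay":0,"az":0},{"x":0,"y":0,"z":0,"ax":0,"ay":0,"az":0},{"x":0,"y":0,"z":0,"ax":0,"ay":0,"az":0}]' >/dev/null; python3 t.py
python3 -m handwheel '[{"x":0,"y":0,"z":0,"ax":0,"ay":0,"az":-0.03},{"x":0,"y":0,"z":0,"ax":0,"ay":0,"az":-0.03},{"x":0,"y":0,"z":0,"ax":0,"ay":0,"az":-0.03},{"x":0,"y":0,"z":0,"ax":0,"ay":0,"az":-0.03},{"x":0,"y":0,"z":0,"ax":0,"ay":0,"az":0},{"x":0,"y":0,"z":0,"ax":0,"ay":0,"az":0},{"x":0,"y":0,"z":0,"ax":0,"ay":0,"az":0},{"x":0,"y":0,"z":0,"ax":0,"ay":0,"az":0}]'>/dev/null; python3 t.py
```

```text
122.32 Tz [-0.674 -0.247  0.107] F [ 0.9 -3.4  6. ] P [581.1 216.1  89.9] 13.033419267363682
111.52 Tz [-0.209  0.175  0.093] F [ 0.5 -0.8  5.6] P [580.9 216.7  89.8] 13.222469774136844
```

```bash
python3 -m handwheel '[{"x":0,"y":0,"z":0,"ax":0,"ay":0,"az":-0.03},{"x":0,"y":0,"z":0,"ax":0,"ay":0,"az":-0.03},{"x":0,"y":0,"z":0,"ax":0,"ay":0,"az":-0.03},{"x":0,"y":0,"z":0,"ax":0,"ay":0,"az":-0.03},{"x":0,"y":0,"z":0,"ax":0,"ay":0,"az":0},{"x":0,"y":0,"z":0,"ax":0,"ay":0,"az":0},{"x":0,"y":0,"z":0,"ax":0,"ay":0,"az":0},{"x":0,"y":0,"z":0,"ax":0,"ay":0,"az":0}]' >/dev/null; python3 t.py
python3 -m handwheel '[{"x":0,"y":0,"z":0,"ax":0,"ay":0,"az":-0.03},{"x":0,"y":0,"z":0,"ax":0,"ay":0,"az":-0.03},{"x":0,"y":0,"z":0,"ax":0,"ay":0,"az":-0.03},{"x":0,"y":0,"z":0,"ax":0,"ay":0,"az":-0.03},{"x":0,"y":0,"z":0,"ax":0,"ay":0,"az":0},{"x":0,"y":0,"z":0,"ax":0,"ay":0,"az":0},{"x":0,"y":0,"z":0,"ax":0,"ay":0,"az":0},{"x":0,"y":0,"z":0,"ax":0,"ay":0,"az":0}]'>/dev/null; python3 t.py
python3 -m handwheel '[{"x":0,"y":0,"z":0,"ax":0,"ay":0,"az":-0.03},{"x":0,"y":0,"z":0,"ax":0,"ay":0,"az":-0.03},{"x":0,"y":0,"z":0,"ax":0,"ay":0,"az":-0.03},{"x":0,"y":0,"z":0,"ax":0,"ay":0,"az":-0.03},{"x":0,"y":0,"z":0,"ax":0,"ay":0,"az":0},{"x":0,"y":0,"z":0,"ax":0,"ay":0,"az":0},{"x":0,"y":0,"z":0,"ax":0,"ay":0,"az":0},{"x":0,"y":0,"z":0,"ax":0,"ay":0,"az":0}]'>/dev/null; python3 t.py
python3 -m handwheel '[{"x":0,"y":0,"z":0,"ax":0,"ay":0,"az":-0.03},{"x":0,"y":0,"z":0,"ax":0,"ay":0,"az":-0.03},{"x":0,"y":0,"z":0,"ax":0,"ay":0,"az":-0.03},{"x":0,"y":0,"z":0,"ax":0,"ay":0,"az":-0.01},{"x":0,"y":0,"z":0,"ax":0,"ay":0,"az":0},{"x":0,"y":0,"z":0,"ax":0,"ay":0,"az":0},{"x":0,"y":0,"z":0,"ax":0,"ay":0,"az":0},{"x":0,"y":0,"z":0,"ax":0,"ay":0,"az":0}]'>/dev/null; python3 t.py
```

```text
100.74 Tz [0.282 0.356 0.212] F [-2.5  1.   5.9] P [580.8 217.3  89.8] 13.328584640204673
89.93 Tz [0.76  0.484 0.106] F [-1.3  2.4  5.2] P [580.7 217.9  89.8] 13.242981760070425
79.18 Tz [1.182 0.585 0.218] F [-2.2  4.5  6. ] P [580.8 218.5  89.9] 13.05485653736887
70.14 Tz [1.494 0.617 0.097] F [-2.1  5.2  4.2] P [580.9 219.   89.8] 13.19738464132945
```

The torque signature is consistent with being just short of click 3. I'll refine the home angle from the initial pictures using the ticks.

```bash
python3 - <<'E'
from h import *; import cv2
from scipy.optimize import least_squares
from scipy.ndimage import map_coordinates
for n,f in(("top","pics/top0.png"),("side","pics/side0.png")):
    g=cv2.cvtColor(cv2.imread(f),cv2.COLOR_BGR2GRAY).astype(float)
    # model fit: ticks at home-k*0.4, radius band; maximise darkness relative to neighbours
    def prof(c,th,r):
        X=np.stack([c[0]+r*np.cos(th),c[1]+r*np.sin(th),np.full_like(r,70.)],-1)
        p=arm.camera_params(n);q=R.from_quat(p["orientation"]).inv().apply(X.reshape(-1,3)-p["position"])@np.array(p["K"]).T
        q=q[:,:2]/q[:,2:]; return map_coordinates(g,[q[:,1],q[:,0]],order=1).reshape(r.shape)
    best=[]
    ks=range(6) if n=="top" else range(5)
    rr=np.arange(37,47,1.)
    for cx in np.arange(577,586,1.):
      for cy in np.arange(212,221,1.):
        th=np.radians(np.arange(85,260,.5)); T,Q=np.meshgrid(th,rr,indexing="ij")
        P=prof((cx,cy),T,Q).mean(1)
        for h in np.arange(-145,-127,.5):
            a=np.array([(h-22.918*k)%360 for k in ks]); m=np.array([(h-22.918*(k+.5))%360 for k in ks][:-1])
            d=np.degrees(th); best.append((np.interp(a,d,P).mean()-np.interp(m,d,P).mean(),cx,cy,h))
    best.sort(); print(n,[tuple(np.round(b,1)) for b in best[:6]])
    b=np.array([b for b in best if abs(b[1]-581)<=1.1 and abs(b[2]-216)<=1.1]); print(" near (581,216):",np.round(b[:4],1).tolist())
# white mark on top (z=121) orientation
g=cv2.cvtColor(cv2.imread("pics/top0.png"),cv2.COLOR_BGR2GRAY).astype(float)
w=np.clip(g[182:193,232:242]-60,0,None); print(g[180:196,228:246].astype(int))
E
```

```text
top [(np.float64(-30.9), np.float64(583.0), np.float64(218.0), np.float64(-136.5)), (np.float64(-30.7), np.float64(583.0), np.float64(218.0), np.float64(-137.0)), (np.float64(-30.7), np.float64(583.0), np.float64(219.0), np.float64(-135.5)), (np.float64(-30.5), np.float64(583.0), np.float64(219.0), np.float64(-136.0)), (np.float64(-30.4), np.float64(583.0), np.float64(218.0), np.float64(-136.0)), (np.float64(-30.4), np.float64(583.0), np.float64(217.0), np.float64(-137.5))]
 near (581,216): [[-30.4, 582.0, 217.0, -138.0], [-30.3, 582.0, 217.0, -137.5], [-30.1, 582.0, 217.0, -138.5], [-29.9, 582.0, 216.0, -139.0]]
side [(np.float64(-77.2), np.float64(585.0), np.float64(216.0), np.float64(-137.0)), (np.float64(-76.9), np.float64(585.0), np.float64(217.0), np.float64(-136.0)), (np.float64(-76.8), np.float64(585.0), np.float64(216.0), np.float64(-137.5)), (np.float64(-76.0), np.float64(585.0), np.float64(215.0), np.float64(-138.5)), (np.float64(-76.0), np.float64(584.0), np.float64(216.0), np.float64(-137.5)), (np.float64(-75.8), np.float64(584.0), np.float64(216.0), np.float64(-137.0))]
[... 643 characters left out ...]
 16  15  26  27  24  28]
 [ 22  25  22  19  19  22  37  64  84  78  55  29  10  11  22  26  28  36]
 [ 22  22  21  23  21  19  20  37  65  84  79  52  25  10  13  19  28  41]
 [ 23  23  25  24  24  19  17  21  40  66  84  71  36  12  10  12  25  61]
 [ 35  25  24  23  25  20  20  18  24  40  61  64  35  17   9   9  35  76]
 [ 55  32  24  22  24  23  24  20  19  19  27  32  25  16  15  21  51  88]
 [ 89  57  37  27  23  23  26  25  23  17  15  18  10  18  23  44  67 101]
 [116  92  68  48  34  27  24  24  27  22  22  20  28  39  54  72  90 109]
 [129 120 106  87  67  53  47  46  45  44  43  48  66  84  95 104 111 114]
 [129 129 124 119 104  96  93  91  91  91  92  93 104 118 125 125 123 111]]
```

The tick fit from both cameras and the pointer mark all put the home tool angle at about 133.0°, which matches the angle at grip. Click 3 is therefore at about 64.3°. I'll creep the remaining 5–6°.

```bash
python3 -m handwheel '[{"x":0,"y":0,"z":0,"ax":0,"ay":0,"az":-0.015},{"x":0,"y":0,"z":0,"ax":0,"ay":0,"az":-0.015},{"x":0,"y":0,"z":0,"ax":0,"ay":0,"az":-0.01},{"x":0,"y":0,"z":0,"ax":0,"ay":0,"az":0},{"x":0,"y":0,"z":0,"ax":0,"ay":0,"az":0},{"x":0,"y":0,"z":0,"ax":0,"ay":0,"az":0},{"x":0,"y":0,"z":0,"ax":0,"ay":0,"az":0},{"x":0,"y":0,"z":0,"ax":0,"ay":0,"az":0}]'>/dev/null; python3 t.py
python3 -m handwheel '[{"x":0,"y":0,"z":0,"ax":0,"ay":0,"az":-0.01},{"x":0,"y":0,"z":0,"ax":0,"ay":0,"az":-0.01},{"x":0,"y":0,"z":0,"ax":0,"ay":0,"az":0},{"x":0,"y":0,"z":0,"ax":0,"ay":0,"az":0},{"x":0,"y":0,"z":0,"ax":0,"ay":0,"az":0},{"x":0,"y":0,"z":0,"ax":0,"ay":0,"az":0},{"x":0,"y":0,"z":0,"ax":0,"ay":0,"az":0},{"x":0,"y":0,"z":0,"ax":0,"ay":0,"az":0}]'>/dev/null; python3 t.py
python3 -c "
from h import *;import cv2
S=arm.get_image('side');T=arm.get_image('top')
o=np.hstack([cv2.resize(S[160:280,235:325,::-1],(450,600),interpolation=2),cv2.resize(T[140:240,225:325,::-1],(350,600),interpolation=2)])
cv2.imwrite('pics/end.png',cv2.convertScaleAbs(o,alpha=1.5))"
```

```text
66.55 Tz [1.632 0.571 0.139] F [-1.4  5.3  4.6] P [581.1 219.2  89.8] 13.320590943502095
64.77 Tz [1.667 0.492 0.179] F [-1.4  6.2  4.5] P [581.1 219.3  89.9] 13.183842828581543
```

View pics/end.png

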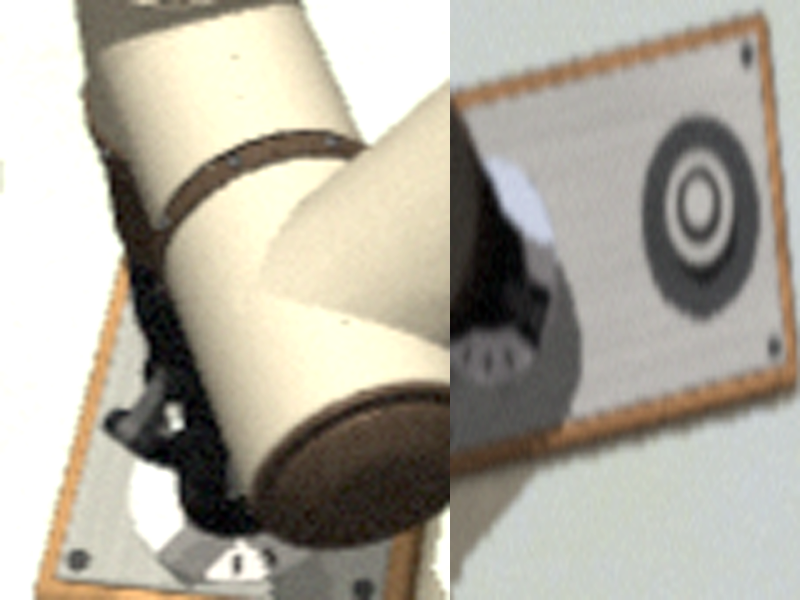

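The top view shows the bushing ring sitting concentric over the spindle on its collar. The dial is still gripped at 64.8°, about 1.19 rad, and the torque is just rising as it should at a click. I'm handing in.

```bash
python3 -c "
from bench import arm;print(arm.job_done())"
```

```text
the job is handed in; nothing more can be done
None
```

I handed the job in with the wide-bore bushing seated on the spindle and released, and the dial still gripped at about 1.19 rad, the third click (1.2 rad), by tool angle. The narrow bushing was never touched. No verdict came back, and the gripper hid the dial's pointer at the end, so the dial angle is not confirmed by camera.

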